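# Gauge a milled part, then hold it in the inspection hatch

### The arm

A 6-joint arm with a two-finger parallel gripper is mounted at the origin on the work surface. World frame = base frame: x ahead of the robot, y to its left, z up, the work surface at z = 0. Lengths are in mm, angles in rad, forces in N, time in s.
With the tool pointing down it reaches from about 350 to 925 mm from the base axis. Payload 6.4 kg.
Tool frame: the origin (TCP) lies between the finger pads, 19 mm behind the fingertips; this is the grasp point; z points along the fingers, y is the line along which they close (so a half turn about z gives the same grasp; the last joint's range is limited). The gripper opens to 85 mm and grips with 20 to 120 N. Pads are 22 mm wide; open, the fingers measure 114 mm over their backs; the gripper's body (76 mm by 85 mm) begins 54 mm behind the grasp point. The pads swing forward as they close: fully open they stand 13 mm farther back than shut.
Start: joints at [-1.415, 0.245, 1.558, -0, 1.339, -0.174], TCP at [210.51, -614.979, 249.99] pointing down, gripper open.
Joint ranges: [-3.13, 3.13], [-1.02, 2.26], [0.13, 2.54], [-0.95, 4.09], [0.21, 2.88], [-2.74, 2.74]. Speed limits (rad/s): [2.57, 2.57, 3.14, 3.14, 3.14, 3.14].

### API

Orientations are given as a rotation vector (axis times angle).
In Python, from cell import r gives the robot as it stands.
- The arm moves only by the shell command python3 drive.py 'ROWS'. ROWS is a JSON object whose key "rows" holds a list of rows, 1 to 20 of them, each of 7 numbers: the finger opening in mm, then dx, dy, dz in units of 25 mm, then a rotation vector rx, ry, rz in units of 0.05 rad; each row is the pose to reach, as a shift and turn from the pose commanded when the command began, along the tool's axes at that moment; what a row does not reach only later rows make up. A row lasts 1/8 s, in which the tool goes at most 62.5 mm and 0.188 rad, less where a joint would pass 70% of its speed; a pose out of reach is approached as far as the arm can. The fingers move at their own pace and stop on an object; the grip force is fixed at half the most. Time passes only in rows, so rows that do not move let the fingers close. It prints the time, the measured TCP pose, the force, the opening and the grip force at its end. Input that does not fit is refused with a message, and nothing moves.
- r.get_obs(): the state, without advancing time (a new reading comes with each control period).
- r.get_image(name): name is "side" or "top"; returns the picture (480x640x3 uint8, red, green, blue); there is no depth.
- r.calibration(name): a dict with "mtx" (3x3 intrinsics, pixels), "rvec" (rotation vector, rad) and "tvec" (3), from world to camera coordinates, as OpenCV has them. Camera axes: x right, y down, z forward; pixel columns grow to the right and rows downward; lengths in mm; the calibration is good to about 2 mm. A picture is of the moment at which its call begins. calibration takes no time and is no camera call.
- r.hand_in(): hands the job in; it is judged then, once.
The state is a dict: "time_s": time; "joint_pos": joint angles; "qvel": joint speeds; "tau": joint torques, N m; "tool_pos": TCP position; "orientation": TCP orientation; "ft_force": force on the tool from outside, world axes, zero at the start; "moment": the same for the moment, N m; "grip_width": finger opening in mm; "finger_force": force on a finger pad.
Only numpy, scipy, OpenCV 4.12 (cv2) and the standard library are available. Lean on these libraries where they do the work, as an engineer would, in place of code of your own. Each camera call takes 0.05 s, during which the arm holds its last target. There are 200 camera calls.

### The job

Gauge the aluminium part that stands on the bench caliper: slide the caliper's moving jaw shut until it presses the part firmly against the sprung anvil (about 6 N), and keep it pressed for a moment. Then take the part by its head and lower its blade straight through the slot in the top of the grey inspection chamber to about 30 mm deep, with the head clear above the hatch. Finish while still holding it there, still and upright; do not let the part topple and leave the other things on the bench alone.

Things in the scene. Friction and masses are not known exactly. Their poses are not given: they have to be found in the camera images.
- part: Aluminium part, 0.12-0.21 kg, standing loose between the caliper jaws. Blade 34 (x) x 14 (y) x 48 mm high; above it a head 40 (x) x 22 (y), 48 to 82 above the foot; round nose 16 dia x 10 on top. Origin: centre of the foot's underside, z up; same after a half turn. Grasp the head from above across its 22 mm, TCP 70 above the foot. Starts 1 to 6 mm from the anvil, yaw within 0.06 of the caliper's.
- caliper: Dark steel bench caliper fixed to the table. Bed 70 (x) x 220 (y) x 12 mm high, on which the part stands; origin: centre of its underside; y along the slide. The sprung anvil is towards -y, its face at y = -65 mm; the moving jaw comes from +y. Jaws are 36 wide, centred on x = 0, and reach 43 above the table, below the part's head.
- anvil: The caliper's measuring anvil, a steel jaw block 36 x 16 x 30 mm oppopoint the moving jaw. Sprung: pressed by the part it gives way towards -y, up to 6 mm; 1.5 N starts it, then 1.5 N more per mm (6 N at 3 mm). Its frame at rest is the caliper's frame.
- slide_jaw: The caliper's moving part: steel jaw block 36 x 16 x 30 mm on a carriage with the thumb plate, sliding along the caliper's y. Its frame is the caliper's frame displaced along +y by the gap between the two jaw faces: 0 shut, 62 fully open, 14 when just shut on the part's blade, less as the anvil gives; set out 40 to 60 mm. It stays where it is left; friction about 1.5 N.
- thumb (a point): Centre of the top edge of the steel thumb plate on the moving jaw's carriage, 80 mm above the table, 85 mm to the +y side of the moving jaw's face. The plate is 12 thick (along the caliper's y) x 26 wide, its upper 50 mm free on both sides: pinch it from above across its 12 mm (TCP 72 above the table) and slide it, or push it towards -y.
- station: Grey inspection chamber fixed to the table, a hollow box 150 (x) x 140 (y) x 110 mm high, with a clear pane on its +x side. Origin: centre of its underside. Its floor is 6 thick, so 96 of free depth lies under the 8 mm thick top plate.
- hatch (a point): Centre of the slot in the chamber's top plate, at the plate's upper surface (110 mm above the table), axes as the chamber's. Slot 38 (x) x 16 (y) mm: 2 mm more than the blade's thickness, 4 mm more than its width. 45 degree steel lead-in lips round it rise 5 above the plate and flare 5 outwards. The head does not fit through.
- sleeve_a: Bystander, leave alone: short stepped steel sleeve standing up, 18 dia x 26 mm high. Origin at the centre of its underside.
- sleeve_b: Bystander, leave alone: short stepped steel sleeve standing up, 20 dia x 18 mm high. Origin at the centre of its underside.
- ring_gauge: Bystander, leave alone: dark steel ring lying flat, 42 outside dia x 14 mm high. Origin at the centre of its underside.
- driver: Bystander, leave alone: screwdriver with a black handle lying on the mat near the robot, about 200 mm long. Origin at the tool's underside.
- jar: Bystander, leave alone: clear jar, 52 dia x 70 mm high, beyond the fixtures. Origin at the centre of its underside.
- spool: Bystander, leave alone: white spool with yellow core standing on its flange, 90 dia x 48 mm high, beyond the fixtures. Origin at the centre of its underside.

How it is judged (in metres and radians):
On the way:
1. the moving jaw presses the standing part against the anvil (over 2 N), with the fingers off the part (contact force between each of slide_jaw, anvil and part above 2 N and contact force between the fingers and part below 0.5 N and angle between part's own z axis and vertical below 0.1 rad), for 0.2 s.
At the end, for the whole second after the job is handed in: The part's foot is 20 to 42 mm below the hatch's upper surface, within 6 mm along and 4 mm across of the slot's centre, upright within 0.1 rad, in line with the slot within 0.15 rad, still (under 20 mm/s) and gripped by the fingers (over 3 N), so that only the robot carries it (z of part in the frame of hatch between -0.042 and -0.02 m and x of part in the frame of hatch between -0.006 and 0.006 m and y of part in the frame of hatch between -0.004 and 0.004 m and angle between the y axis of part and the y axis of hatch, either way round below 0.15 rad and angle between part's own z axis and vertical below 0.1 rad and contact force between the fingers and part above 3 N and linear speed of part below 0.02 m/s); the arm keeps its last pose, push and grip.
It fails at once if the part is tipped over (more than 0.5 rad) (angle between part's own z axis and vertical above 0.5 rad).
It fails at once if a bystander is moved more than 30 mm (distance of any of sleeve_a, sleeve_b, ring_gauge, driver, jar, spool from where it was at the start of the episode above 0.03 m).
It also fails if it takes over 59 s, if anything falls off the work surface, if the arm or the gripper's body presses on something with over 40 N, if the wrist force passes 120 N, or if a joint passes its speed limit or range.

## Working session

There is one attempt and no reset: what is moved stays moved. The work goes in short steps, Python scripts to look and compute and a shell command to move; the robot and the scene stay as the last step left them, time stands still between calls to the robot, and variables do not carry over. Pictures are saved under pics/ and viewed, at most 10 in all, crops included, and the job is handed in when it is done.

```bash
ls; mkdir -p pics
python3 - <<'E'
from cell import r
import cv2
o=r.get_obs();print(o)
for n in("side","top"):
    im=r.get_image(n);cv2.imwrite(f"pics/{n}0.png",im[:,:,::-1]);print(n,r.calibration(n))
E
```

```text
cell.py
drive.py
pics
{'time_s': 0.0, 'joint_pos': array([-1.41509868e+00,  2.45796336e-01,  1.55904009e+00, -2.44813198e-05,
        1.33869511e+00, -1.74106634e-01]), 'qvel': array([ 0.00065248, -0.00097997, -0.00196061,  0.00164008,  0.00029373,
        0.00150408]), 'tau': array([ 6.47153429e-04, -4.29513502e+01, -3.26126111e+01, -1.14346956e-04,
        5.35511892e-03,  5.29146540e-07]), 'tool_pos': array([ 210.41994491, -614.43624864,  248.87761557]), 'orientation': array([-3.09706097e+00, -5.15401116e-01,  9.37531755e-06]), 'ft_force': array([-0.52706783,  0.8719889 ,  0.54734484]), 'moment': array([-0.03092279, -0.03416641,  0.02795844]), 'finger_force': 0.0, 'grip_width': 85.30339530049558}
side {'mtx': array([[580.30398195,   0.        , 311.35490646],
       [  0.        , 580.30398195, 245.22521857],
       [  0.        ,   0.        ,   1.        ]]), 'rvec': array([ 0.54649797, -2.6747859 ,  1.16632057]), 'tvec': array([502.71249117, 209.05259951, 854.90565978])}
top {'mtx': array([[464.33435467,   0.        , 327.56932118],
       [  0.        , 464.33435467, 237.76153646],
       [  0.        ,   0.        ,   1.        ]]), 'rvec': array([ 2.05461021, -2.16739381,  0.22336047]), 'tvec': array([ 36.70934641, 584.98720958, 754.86912068])}
```

View pics/side0.png

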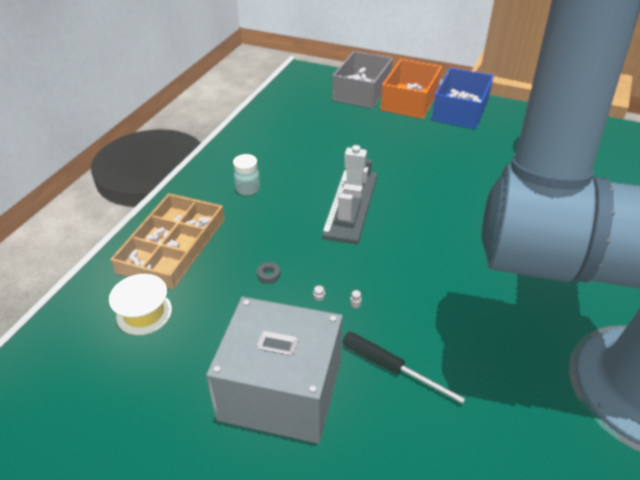

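View pics/top0.png

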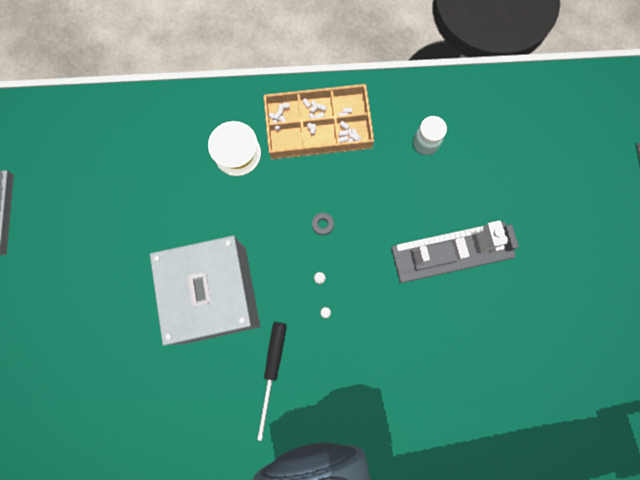

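The side view shows the chamber slot at (278,343) and the caliper at about (352,190), with the part at its far end. In the top view the slot is at (200,289), the caliper at (455,252) and the part at about (498,236). I'll enlarge both.

Run:
```python
import cv2,numpy as np
s=cv2.imread("pics/side0.png");t=cv2.imread("pics/top0.png")
a=cv2.resize(t[205:295,385:525],None,fx=5,fy=5,interpolation=cv2.INTER_CUBIC)
cv2.imwrite("pics/c1.png",a)
b=cv2.resize(s[140:245,315:385],None,fx=5.6,fy=5.6,interpolation=cv2.INTER_CUBIC)
c=cv2.resize(s[290:440,205:350],None,fx=2.7,fy=2.7,interpolation=cv2.INTER_CUBIC)
h=max(b.shape[0],c.shape[0]);o=np.zeros((h,b.shape[1]+c.shape[1],3),np.uint8)
o[:b.shape[0],:b.shape[1]]=b;o[:c.shape[0],b.shape[1]:]=c
print(a.shape,o.shape,b.shape);cv2.imwrite("pics/c2.png",o)
```

```text
(450, 700, 3) (588, 784, 3) (588, 392, 3)
```

View pics/c1.png

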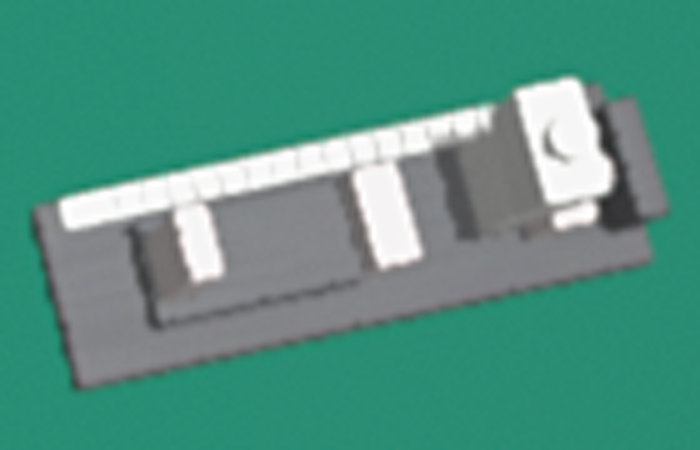

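View pics/c2.png

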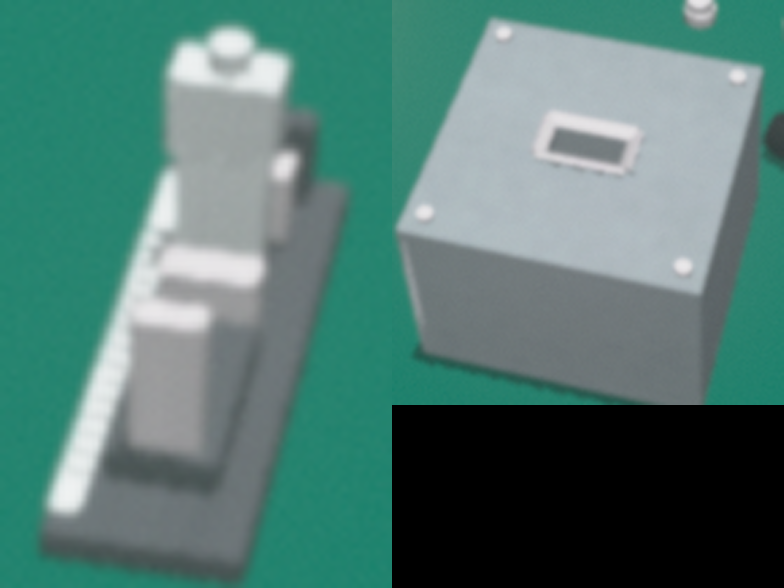

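The top crop shows the thumb plate top at about (200,242), the jaw top at (388,215) and the head top quad centred at (563,140). In the side crop the thumb top is at about (172,315), the head top at (232,65) and the slot lip centre at (590,141). Next I refine these with masks and triangulate.

```bash
cat > h.py <<'E'
import cv2,numpy as np
from cell import r
C={n:r.calibration(n) for n in("side","top")}
def norm(n,p): return cv2.undistortPoints(np.array(p,float).reshape(-1,1,2),C[n]["mtx"],None)[:,0]
def P(n): return np.hstack([cv2.Rodrigues(C[n]["rvec"])[0],np.array(C[n]["tvec"]).reshape(3,1)])
def tri(s,t):
    X=cv2.triangulatePoints(P("side"),P("top"),norm("side",s).T,norm("top",t).T);return (X[:3]/X[3]).T
def plane(n,p,z):
    M=P(n);R,T=M[:,:3],M[:,3];c=-R.T@T;d=np.c_[norm(n,p),np.ones(np.size(p)//2)]@R
    return c+d*((z-c[2])/d[:,2])[:,None]
def proj(n,X): return cv2.projectPoints(np.array(X,float).reshape(-1,1,3),C[n]["rvec"],C[n]["tvec"],C[n]["mtx"],None)[0][:,0]
E
python3 - <<'E'
from h import *
np.set_printoptions(precision=1,suppress=True)
T=lambda p:(np.array(p,float)+.5)/5-.5+[385,205]
S=lambda p:(np.array(p,float)+.5)/5.6-.5+[315,140]
K=lambda p:(np.array(p,float)-[392,0]+.5)/2.7-.5+[205,290]
print("thumb",tri(S([172,315]),T([200,242])))
print("jaw",tri(S([212,268]),T([388,215])))
print("head",tri(S([231,65]),T([563,140])))
print("bed nearleft, right", plane("top",T([[35,210],[80,388],[652,262]]),12))
print("bed side", plane("side",S([[42,540],[240,570],[348,187]]),12))
for nm,s,t in(("thumb",[172,315],[200,242]),):
    print(plane("top",T(t),80),plane("side",S(s),80))
print("jaw43",plane("top",T([388,215]),43),plane("side",S([212,268]),43))
print("head94",plane("top",T([563,140]),94),plane("side",S([231,65]),94))
print("headcorners top", plane("top",T([[515,90],[580,78],[612,190],[545,203]]),94))
print("head corners side", plane("side",S([[170,70],[182,42],[290,60],[280,88]]),94))
print("box side",plane("side",K([[490,18],[763,68],[700,295],[398,230]]),110))
print("screws side",plane("side",K([[504,33],[737,76],[683,266],[424,213]]),112))
print("lip side",plane("side",K([[550,110],[643,128],[632,172],[533,155]]),115))
t=cv2.imread("pics/top0.png")
g=cv2.cvtColor(t,cv2.COLOR_BGR2GRAY)
for i,(nm,m) in enumerate((("dark",g<105),("lip",g>190))):
    mm=np.zeros(g.shape,np.uint8);mm[265:312,185:215]=m[265:312,185:215]
    cs,_=cv2.findContours(mm,0,1)
    c=max(cs,key=cv2.contourArea);b=cv2.minAreaRect(c);print(nm,b);print(plane("top",cv2.boxPoints(b),(110,115)[i]))
hsv=cv2.cvtColor(t,cv2.COLOR_BGR2HSV)
m=((hsv[:,:,1]<70)&(g>125)).astype(np.uint8);mm=m*0;mm[225:355,140:270]=m[225:355,140:270]
c=max(cv2.findContours(mm,0,1)[0],key=cv2.contourArea);b=cv2.minAreaRect(c);print("plate",b,plane("top",cv2.boxPoints(b),110),plane("top",b[0],110))
cv2.imwrite("pics/c3.png",cv2.resize(t[230:350,145:265],None,fx=5,fy=5,interpolation=cv2.INTER_CUBIC))
E
```

```text
thumb [[ 547.  -158.4   78.8]]
jaw [[ 559.6 -234.7   41.1]]
head [[ 572.1 -280.3   95.4]]
bed nearleft, right [[ 573.4 -112.9   12. ]
 [ 506.5 -123.9   12. ]
 [ 541.7 -338.8   12. ]]
bed side [[ 572.4 -108.2   12. ]
 [ 506.  -119.7   12. ]
 [ 542.3 -338.8   12. ]]
[[ 546.8 -158.1   80. ]] [[ 546.4 -156.9   80. ]]
jaw43 [[ 559.1 -234.2   43. ]] [[ 559.  -232.4   43. ]]
head94 [[ 572.7 -280.7   94. ]] [[ 572.4 -282.3   94. ]]
headcorners top [[ 590.9 -266.7   94. ]
 [ 593.8 -289.3   94. ]
 [ 554.7 -294.9   94. ]
 [ 551.5 -271.9   94. ]]
head corners side [[ 591.3 -271.1   94. ]
 [ 593.7 -289.4   94. ]
 [ 554.2 -293.2   94. ]
 [ 551.6 -275.3   94. ]]
box side [[589.  160.6 110. ]
 [440.1 136.2 110. ]
 [417.7 274.5 110. ]
 [564.3 298.  110. ]]
screws side [[575.9 168.7 112. ]
 [450.  148.1 112. ]
 [430.5 264.5 112. ]
 [556.9 285.8 112. ]]
lip side [[528.2 208.1 115. ]
 [480.  200.2 115. ]
 [473.8 226.9 115. ]
 [523.1 236.6 115. ]]Traceback (most recent call last):
  File "<stdin>", line 25, in <module>
ValueError: max() iterable argument is empty
```

Run:
```python
from h import *
np.set_printoptions(precision=1,suppress=True)
t=cv2.imread("pics/top0.png");print(cv2.cvtColor(t,cv2.COLOR_BGR2GRAY)[268:310:3,186:215:2])
cv2.imwrite("pics/c3.png",cv2.resize(t[230:350,145:265],None,fx=5,fy=5,interpolation=cv2.INTER_CUBIC))
```

```text
[[206 205 207 208 208 207 206 208 211 210 211 211 211 211 210]
 [205 205 206 208 207 208 207 208 207 203 210 211 211 210 210]
 [205 206 207 216 221 225 229 230 231 225 191 213 212 211 210]
 [205 216 228 230 228 218 182 176 185 225 199 212 212 211 211]
 [206 217 224 213 131 139 134 132 151 226 217 197 211 211 210]
 [204 213 223 224 113 135 133 132 138 221 220 203 210 211 211]
 [204 208 221 229 135 132 133 134 131 213 225 210 209 211 211]
 [205 205 218 228 163 126 134 134 132 178 225 199 211 211 209]
 [205 204 217 225 200 115 134 134 131 153 225 223 211 211 210]
 [207 205 215 224 225 117 133 131 130 138 220 221 201 207 208]
 [208 206 212 222 227 122 133 132 130 130 213 225 214 209 209]
 [208 207 207 220 227 182 188 198 211 216 217 196 213 211 210]
 [206 207 207 210 219 218 222 221 210 217 207 197 208 211 212]
 [207 208 208 208 204 202 209 207 210 211 213 209 209 210 211]]
```

View pics/c3.png

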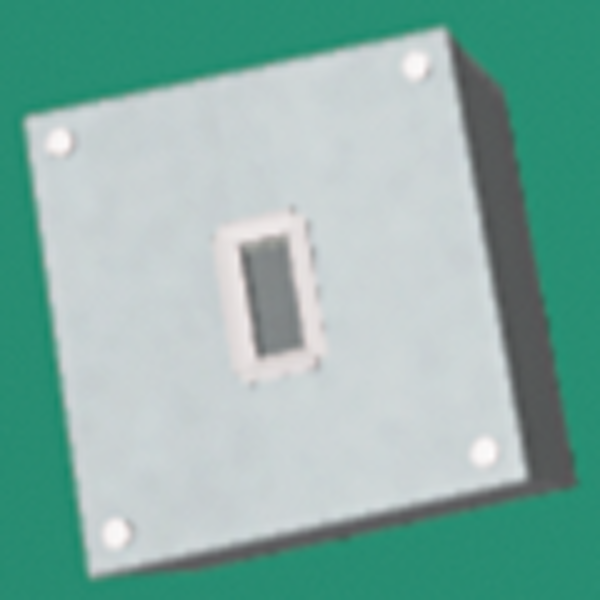

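The chamber crop shows the plate corners (25,118), (445,28), (527,478), (92,577), and the lip's outer rim (215,228), (296,212), (325,365), (247,382).

Run:
```python
from h import *
np.set_printoptions(precision=2,suppress=True)
T=lambda p:(np.array(p,float)+.5)/5-.5+[145,230]
K=lambda p:(np.array(p,float)-[392,0]+.5)/2.7-.5+[205,290]
top=dict(c=[[445,28],[527,478],[92,577],[25,118]],l=[[215,228],[296,212],[325,365],[247,382]],s=[[240,242],[288,235],[303,350],[258,358]],sc=[[415,67],[483,453],[116,532],[60,142]])
side=dict(c=[[490,18],[763,68],[700,295],[398,230]],sc=[[504,33],[737,76],[683,266],[424,213]],l=[[550,110],[643,128],[632,172],[533,155]])
for k,z in dict(c=110,sc=112,l=115,s=110).items():
    q=plane("top",T(top[k]),z);print(k,q[:,:2].tolist(),q.mean(0))
    if k in side:
        a=plane("side",K(side[k]),z);print("  side",a.mean(0)," z tri of centre",tri(K(side[k]).mean(0),T(top[k]).mean(0)))
    e=[q[i]-q[(i+1)%4] for i in range(4)]
    print("  yaw",[round(np.arctan2(v[1],v[0])%(np.pi/2),3) for v in e])
o=r.get_obs();R=cv2.Rodrigues(o["orientation"])[0];print(R, o["tool_pos"])
```

```text
c [[588.5140391258902, 160.81115802220964], [440.61973092930464, 136.37141000135702], [417.2062398051768, 273.9767435502591], [565.6655471924927, 299.01971654089766]] [503.   217.54 110.  ]
  side [502.78 217.34 110.  ]  z tri of centre [[502.08 218.74 105.91]]
  yaw [np.float64(0.164), np.float64(0.169), np.float64(0.167), np.float64(0.164)]
sc [[575.4476912044321, 170.41694827807032], [449.10767807274533, 149.86165687667764], [430.6805896969161, 265.98592322862294], [556.6665559347323, 286.5978495362842]] [502.98 218.22 112.  ]
  side [503.31 216.81 112.  ]  z tri of centre [[502.22 218.71 110.46]]
  yaw [np.float64(0.161), np.float64(0.157), np.float64(0.162), np.float64(0.16)]
l [[525.2073351094292, 234.77063879429127], [529.014933393863, 208.63316197074752], [479.3242152106406, 199.26956982950705], [475.2648906565322, 224.10506117667856]] [502.2  216.69 115.  ]
  side [501.26 217.95 115.  ]  z tri of centre [[501.97 217.04 113.37]]
  yaw [np.float64(0.145), np.float64(0.186), np.float64(0.162), np.float64(0.21)]
s [[520.9237113630802, 228.11149164340839], [522.3759728271314, 212.53845807439313], [484.917424712041, 207.60185591627325], [483.1290499288019, 222.05210621272124]] [502.84 217.58 110.  ]
  yaw [np.float64(0.093), np.float64(0.131), np.float64(0.123), np.float64(0.159)]
[[ 0.95  0.32 -0.  ]
 [ 0.32 -0.95  0.  ]
 [ 0.   -0.   -1.  ]] [ 210.44 -614.49  248.98]
```
Hatch: (502.4, 217.4), yaw 0.163. Fixtures yaw same by chance.

Thumb (547,-158), slide direction yaw 0.163, gap about 49. Hatch (502.4,217.4), yaw 0.163. I go above the thumb plate first.

The rows are not in the units I measure in: shifts go in units of 25 mm and turns go in units of 0.05 rad. I convert before sending: 466 mm is 18.64, -324 mm is -12.96, 0.167 rad is 3.34.

```bash
python3 drive.py '{"rows": [[40, 18.64, -12.96, 2.4, 0, 0, 3.34], [40, 18.64, -12.96, 2.4, 0, 0, 3.34], [40, 18.64, -12.96, 2.4, 0, 0, 3.34], [40, 18.64, -12.96, 2.4, 0, 0, 3.34], [40, 18.64, -12.96, 2.4, 0, 0, 3.34], [40, 18.64, -12.96, 2.4, 0, 0, 3.34], [40, 18.64, -12.96, 2.4, 0, 0, 3.34], [40, 18.64, -12.96, 2.4, 0, 0, 3.34], [40, 18.64, -12.96, 2.4, 0, 0, 3.34], [40, 18.64, -12.96, 2.4, 0, 0, 3.34], [40, 18.64, -12.96, 2.4, 0, 0, 3.34], [40, 18.64, -12.96, 2.4, 0, 0, 3.34]]}'
```

```bash
cat > st.py <<'E'
from h import *
def st():
    o=r.get_obs();R=cv2.Rodrigues(o["orientation"])[0];p=o["tool_pos"]
    np.set_printoptions(precision=2,suppress=True)
    y=np.array([-.162,.987,0]);x=np.array([.987,.162,0])
    print(round(o["time_s"],2),"p",p,"yaw",round(np.arctan2(R[1,0],R[0,0]),4),"f xyc",o["ft_force"]@x,o["ft_force"]@y,o["ft_force"][2],"w",round(o["grip_width"],1),"ff",round(o["finger_force"],1))
    return p,R
def togo(g): 
    p,R=st(); print("tool delta",R.T@(np.array(g)-p))
E
python3 -c "
from st import *
togo([546.9,-157.8,72])"
```

```text
time_s: 1.6
tool_pos: [545.9, -158.7, 190.1]
orientation: [3.131, 0.253, -0.0]
ft_force: [0.1, -0.1, 0.3]
grip_width: 39.7
finger_force: 0.0
1.6 p [ 545.92 -158.73  190.06] yaw 0.1611 f xyc 0.08894452907033061 -0.15357092934228272 0.30604537019693295 w 39.7 ff 0.0
tool delta [  1.14  -0.79 118.06]
```

```bash
python3 drive.py '{"rows": [[40, 0.04, -0.04, 2.4, 0, 0, 0], [40, 0.04, -0.04, 4, 0, 0, 0], [40, 0.04, -0.04, 4.72, 0, 0, 0], [40, 0.04, -0.04, 4.72, 0, 0, 0], [40, 0.04, -0.04, 4.72, 0, 0, 0]]}'
python3 - <<'E'
from st import *
st()
for n in("side","top"): cv2.imwrite(f"pics/{n}1.png",r.get_image(n)[:,:,::-1])
s=cv2.imread("pics/side1.png")[100:250,280:430];t=cv2.imread("pics/top1.png")[185:305,385:535]
cv2.imwrite("pics/v1.png",np.hstack([cv2.resize(s,(400,400)),cv2.resize(t,(400,400))]))
E
```

```text
time_s: 2.22
tool_pos: [548.6, -157.5, 74.1]
orientation: [3.129, 0.254, 0.005]
ft_force: [0.2, 0.3, 0.1]
grip_width: 40.0
finger_force: 0.0
2.23 p [ 548.59 -157.47   74.05] yaw 0.1622 f xyc 0.2585648266351747 0.2824368157529554 0.13002681259928384 w 40.0 ff 0.0
```

View pics/v1.png

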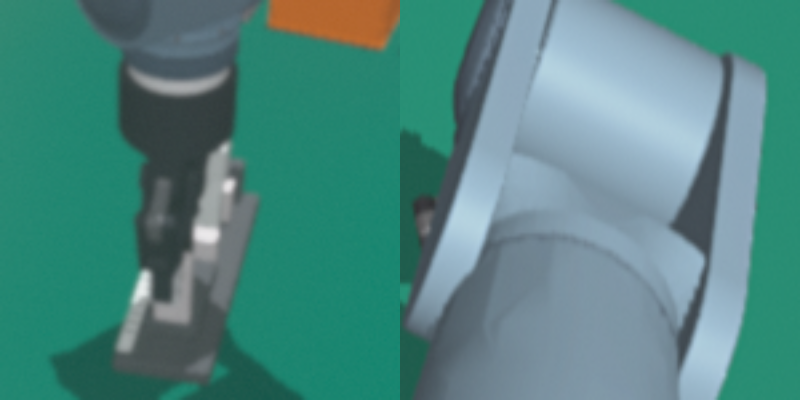

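The side view shows the fingers straddling the thumb plate, at about (165,290) in the crop; the part is still standing behind. Now I pinch.

```bash
python3 drive.py '{"rows": [[5, 0, 0, 0.04, 0, 0, 0], [5, 0, 0, 0.04, 0, 0, 0], [5, 0, 0, 0.04, 0, 0, 0], [5, 0, 0, 0.04, 0, 0, 0]]}'; python3 -c "
from st import *
st()"
```

```text
time_s: 2.82
tool_pos: [547.8, -156.7, 71.9]
orientation: [3.13, 0.256, 0.001]
ft_force: [-1.9, 0.1, 5.8]
grip_width: 11.1
finger_force: 60.0
2.83 p [ 547.83 -156.68   71.94] yaw 0.163 f xyc -1.876195543222126 0.3703955892898408 5.758433310337073 w 11.1 ff 60.0
```

```bash
python3 drive.py '{"rows": [[5, 0, 0.2, 0, 0, 0, 0], [5, 0, 0.48, 0, 0, 0, 0], [5, 0, 0.76, 0, 0, 0, 0], [5, 0, 1, 0, 0, 0, 0], [5, 0, 1.12, 0, 0, 0, 0], [5, 0, 1.2, 0, 0, 0, 0], [5, 0, 1.2, 0, 0, 0, 0]]}'; python3 -c "
from st import *
st()"
```

```text
time_s: 3.7
tool_pos: [552.8, -186.3, 72.0]
orientation: [3.13, 0.255, 0.002]
ft_force: [-1.1, -0.1, 5.7]
grip_width: 10.9
finger_force: 59.9
3.7 p [ 552.76 -186.34   71.98] yaw 0.1628 f xyc -1.124017083699878 0.08956122030655607 5.686599280264239 w 10.9 ff 59.9
```

```bash
for i in 1 ; do python3 drive.py '{"rows": [[5, 0, 0.04, 0, 0, 0, 0], [5, 0, 0.08, 0, 0, 0, 0], [5, 0, 0.12, 0, 0, 0, 0], [5, 0, 0.12, 0, 0, 0, 0]]}'; python3 -c "
from st import *
st()"; python3 drive.py '{"rows": [[5, 0, 0.04, 0, 0, 0, 0], [5, 0, 0.08, 0, 0, 0, 0], [5, 0, 0.08, 0, 0, 0, 0]]}'; python3 -c "
from st import *
st()"; done
```

```text
time_s: 4.2
tool_pos: [553.2, -189.1, 72.0]
orientation: [3.131, 0.256, 0.001]
ft_force: [-1.2, 0.6, 6.1]
grip_width: 11.1
finger_force: 60.0
4.2 p [ 553.17 -189.11   71.96] yaw 0.1629 f xyc -1.0667497829496826 0.7958947962453999 6.083983480758804 w 11.1 ff 60.0
time_s: 4.58
tool_pos: [553.5, -191.1, 71.9]
orientation: [3.131, 0.256, 0.001]
ft_force: [-0.1, 0.0, 6.0]
grip_width: 11.3
finger_force: 60.0
4.58 p [ 553.51 -191.06   71.94] yaw 0.1629 f xyc -0.07998867449474531 0.04780493052580716 6.008384348453195 w 11.3 ff 60.0
```

To row units: 1 mm is 0.04.

```bash
python3 drive.py '{"rows": [[5, 0, 0.04, 0, 0, 0, 0], [5, 0, 0.04, 0, 0, 0, 0]]}'; python3 -c "
from st import *
st()"; python3 drive.py '{"rows": [[5, 0, 0.04, 0, 0, 0, 0], [5, 0, 0.04, 0, 0, 0, 0]]}'; python3 -c "
from st import *
st()"
```

```text
time_s: 4.82
tool_pos: [553.7, -192.0, 72.0]
orientation: [3.131, 0.256, 0.001]
ft_force: [-2.0, 0.6, 6.1]
grip_width: 11.1
finger_force: 60.0
4.83 p [ 553.66 -191.95   71.97] yaw 0.1629 f xyc -1.8661804255701047 0.9555468194247586 6.101700932819701 w 11.1 ff 60.0
time_s: 5.08
tool_pos: [553.8, -192.6, 72.0]
orientation: [-3.131, -0.256, -0.001]
ft_force: [-2.2, 1.7, 7.7]
grip_width: 10.7
finger_force: 60.1
5.08 p [ 553.79 -192.63   72.  ] yaw 0.1629 f xyc -1.8875640471615454 2.0679195453414048 7.739025045326428 w 10.7 ff 60.1
```

To row units: 1 mm is 0.04.

```bash
python3 drive.py '{"rows": [[5, 0, 0.04, 0, 0, 0, 0], [5, 0, 0.04, 0, 0, 0, 0]]}'; python3 -c "
from st import *
st()"
```

```text
time_s: 5.32
tool_pos: [553.9, -193.6, 71.9]
orientation: [-3.131, -0.256, -0.001]
ft_force: [-2.0, 1.9, 7.3]
grip_width: 11.1
finger_force: 60.2
5.33 p [ 553.91 -193.57   71.93] yaw 0.1629 f xyc -1.7011492959829577 2.238074213002832 7.326160383713085 w 11.1 ff 60.2
```

```bash
python3 drive.py '{"rows": [[5, 0, 0.04, 0, 0, 0, 0], [5, 0, 0.04, 0, 0, 0, 0]]}'; python3 -c "
from st import *
st()"; python3 drive.py '{"rows": [[5, 0, 0.04, 0, 0, 0, 0], [5, 0, 0.04, 0, 0, 0, 0]]}'; python3 -c "
from st import *
st()
cv2.imwrite('pics/side2.png',r.get_image('side')[:,:,::-1])"
```

```text
time_s: 5.58
tool_pos: [554.0, -194.0, 72.0]
orientation: [-3.13, -0.255, -0.001]
ft_force: [-1.9, 4.9, 8.6]
grip_width: 10.9
finger_force: 60.3
5.58 p [ 554.01 -194.03   71.96] yaw 0.1629 f xyc -1.1088743510788646 5.172851069465313 8.634505997136213 w 10.9 ff 60.3
time_s: 5.82
tool_pos: [554.1, -194.6, 72.0]
orientation: [-3.129, -0.255, -0.0]
ft_force: [-3.0, 6.9, 8.4]
grip_width: 11.1
finger_force: 60.5
5.83 p [ 554.11 -194.59   71.96] yaw 0.163 f xyc -1.8018947220364991 7.239971640495723 8.396903161570345 w 11.1 ff 60.5
```

```bash
python3 drive.py '{"rows": [[5, 0, 0.012, 0, 0, 0, 0], [5, 0, 0.012, 0, 0, 0, 0], [5, 0, 0.012, 0, 0, 0, 0], [5, 0, 0.012, 0, 0, 0, 0], [5, 0, 0.012, 0, 0, 0, 0]]}'; python3 -c "
from st import *
st()"; python3 drive.py '{"rows": [[5, 0, -0.04, 0, 0, 0, 0], [5, 0, -0.08, 0, 0, 0, 0], [5, 0, -0.12, 0, 0, 0, 0], [5, 0, -0.16, 0, 0, 0, 0], [5, 0, -0.2, 0, 0, 0, 0], [5, 0, -0.28, 0, 0, 0, 0], [5, 0, -0.4, 0, 0, 0, 0], [5, 0, -0.56, 0, 0, 0, 0], [5, 0, -0.72, 0, 0, 0, 0], [5, 0, -0.72, 0, 0, 0, 0], [40, 0, -0.72, 0, 0, 0, 0], [40, 0, -0.72, 0, 0, 0, 0], [40, 0, -0.72, 0, 0, 0, 0], [40, 0, -0.72, -2, 0, 0, 0], [40, 0, -0.72, -4.4, 0, 0, 0], [40, 0, -0.72, -6, 0, 0, 0], [40, 0, -0.72, -6, 0, 0, 0]]}'; python3 -c "
from st import *
st()"
```

```text
time_s: 6.5
tool_pos: [554.1, -194.6, 72.0]
orientation: [-3.128, -0.255, 0.0]
ft_force: [-3.2, 8.3, 9.4]
grip_width: 11.0
finger_force: 60.6
6.5 p [ 554.1  -194.62   71.96] yaw 0.163 f xyc -1.8111627744650247 8.754190399184589 9.438736446393783 w 11.0 ff 60.6
time_s: 8.62
tool_pos: [552.9, -179.4, 225.4]
orientation: [3.127, 0.255, 0.011]
ft_force: [-1.0, 0.2, -0.4]
grip_width: 39.8
finger_force: 0.0
8.62 p [ 552.88 -179.39  225.43] yaw 0.1629 f xyc -0.926107675945529 0.3111735078213524 -0.3647979424034484 w 39.8 ff 0.0
```

To row units: -20 mm is -0.8, -160 mm is -6.4.

```bash
python3 drive.py '{"rows": [[50, -4, -6.4, -0.8, 0, 0, 0], [50, -4, -6.4, -0.8, 0, 0, 0], [50, -4, -6.4, -0.8, 0, 0, 0], [50, -4, -6.4, -0.8, 0, 0, 0], [50, -4, -6.4, -0.8, 0, 0, 0]]}'
python3 - <<'E'
from st import *
st()
for n in("side","top"): cv2.imwrite(f"pics/{n}3.png",r.get_image(n)[:,:,::-1])
s=cv2.imread("pics/side3.png")[135:205,325:395];t=cv2.imread("pics/top3.png")[205:275,460:530]
cv2.imwrite("pics/v3.png",np.hstack([cv2.resize(s,(400,400),interpolation=2),cv2.resize(t,(400,400),interpolation=2)]))
E
```

```text
time_s: 9.25
tool_pos: [426.1, -36.6, 240.2]
orientation: [-3.131, -0.256, 0.001]
ft_force: [0.1, -0.0, 0.2]
grip_width: 50.0
finger_force: 0.0
9.25 p [426.09 -36.63 240.22] yaw 0.1632 f xyc 0.06733459721154487 -0.059778366156893505 0.24922844598326735 w 50.0 ff 0.0
```

View pics/v3.png

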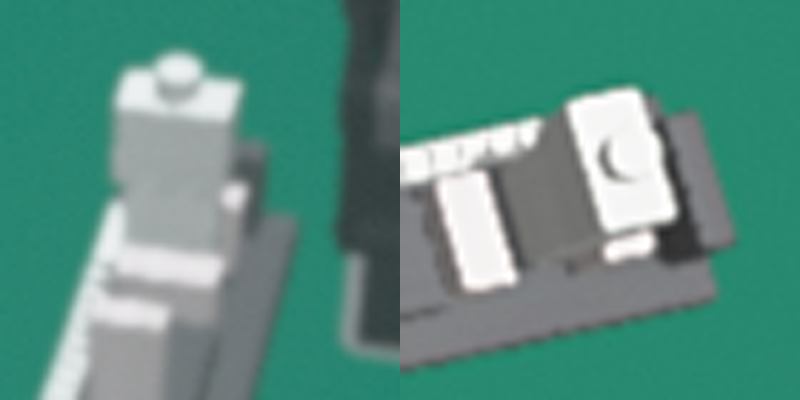

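The part stands upright against the anvil. Head corners in the top crop: (168,103), (238,88), (275,218), (205,235). In the side crop: (116,108), (128,68), (243,82), (236,120).

Run:
```python
from st import *
k=400/70
T=lambda p:(np.array(p,float)+.5)/k-.5+[460,205]
S=lambda p:(np.array(p,float)+.5)/k-.5+[325,135]
t=[[168,103],[238,88],[275,218],[205,235]];s=[[116,108],[128,68],[243,82],[236,120]]
q=plane("top",T(t),94);w=plane("side",S(s),94)
print(q.mean(0),w.mean(0),tri(S(s).mean(0),T(t).mean(0)))
for a in(q,w):print([np.arctan2(*(a[i]-a[j])[1::-1]) for i,j in((0,3),(1,2))])
g=(q.mean(0)+w.mean(0))/2;g[2]=82;togo(g)
```

```text
[ 572.41936641 -282.62961758   94.        ] [ 571.89765783 -282.88447277   94.        ] [[ 572.03936944 -282.65213927   94.08758806]]
[np.float64(0.14417141994169796), np.float64(0.14258894809583963)]
[np.float64(0.21421061052122653), np.float64(0.17273151313435325)]
9.35 p [426.69 -37.32 240.46] yaw 0.162 f xyc 0.26990548430379624 -1.1430234998664306 0.5065449521926042 w 49.7 ff 0.0
tool delta [104.14 265.75 158.23]
```

```bash
python3 drive.py '{"rows": [[50, 4.16, 10.64, 3.2, 0, 0, 0], [50, 4.16, 10.64, 3.2, 0, 0, 0], [50, 4.16, 10.64, 3.2, 0, 0, 0], [50, 4.16, 10.64, 3.2, 0, 0, 0], [50, 4.16, 10.64, 3.2, 0, 0, 0], [50, 4.16, 10.64, 3.2, 0, 0, 0], [50, 4.16, 10.64, 3.2, 0, 0, 0], [50, 4.16, 10.64, 3.2, 0, 0, 0]]}'; python3 -c "
from st import *
togo([572.1,-282.8,82])"
```

```text
time_s: 10.35
tool_pos: [571.9, -281.7, 161.3]
orientation: [3.131, 0.256, 0.0]
ft_force: [0.7, -0.4, 0.2]
grip_width: 49.9
finger_force: 0.0
10.35 p [ 571.93 -281.71  161.3 ] yaw 0.1633 f xyc 0.5814570351095365 -0.5230041107450643 0.2040839037875442 w 49.9 ff 0.0
tool delta [-0.03  1.1  79.3 ]
```

```bash
python3 drive.py '{"rows": [[50, 0, 0.04, 1.6, 0, 0, 0], [50, 0, 0.04, 2.6, 0, 0, 0], [50, 0, 0.04, 3.16, 0, 0, 0], [50, 0, 0.04, 3.16, 0, 0, 0], [40, 0, 0.04, 3.16, 0, 0, 0], [30, 0, 0.04, 3.16, 0, 0, 0], [26, 0, 0.04, 3.16, 0, 0, 0], [24, 0, 0.04, 3.16, 0, 0, 0], [15, 0, 0.04, 3.16, 0, 0, 0], [15, 0, 0.04, 3.16, 0, 0, 0], [15, 0, 0.04, 3.16, 0, 0, 0]]}'; python3 -c "
from st import *
st()"
```

```text
time_s: 11.72
tool_pos: [572.4, -283.5, 82.4]
orientation: [3.131, 0.255, 0.001]
ft_force: [0.5, -0.3, 3.4]
grip_width: 20.8
finger_force: 59.3
11.72 p [ 572.44 -283.54   82.42] yaw 0.1628 f xyc 0.4075741752961458 -0.40959501693966405 3.395299728796865 w 20.8 ff 59.3
```

```bash
python3 drive.py '{"rows": [[15, 0, 0, -0.4, 0, 0, 0], [15, 0, 0, -1.2, 0, 0, 0], [15, 0, 0, -2.4, 0, 0, 0], [15, 0, 0, -4, 0, 0, 0], [15, 0, 0, -5.2, 0, 0, 0], [15, 0, 0, -5.8, 0, 0, 0], [15, 0, 0, -5.8, 0, 0, 0]]}'; python3 -c "
from st import *
togo([502.4,217.4,228])"
```

```text
time_s: 12.6
tool_pos: [572.6, -283.6, 228.4]
orientation: [3.13, 0.255, 0.003]
ft_force: [0.7, -0.3, -2.2]
grip_width: 21.3
finger_force: 58.8
12.6 p [ 572.58 -283.55  228.38] yaw 0.1628 f xyc 0.6233749611321039 -0.4155366216122211 -2.2358876992209296 w 21.3 ff 58.8
tool delta [  11.96 -505.7    -0.44]
```

To row units: 4 mm is 0.16, 2 mm is 0.08.

```bash
python3 drive.py '{"rows": [[15, 0, -0.6, 0, 0, 0, 0], [15, 0.04, -1.8, 0, 0, 0, 0], [15, 0.08, -3.4, 0, 0, 0, 0], [15, 0.12, -5.2, 0, 0, 0, 0], [15, 0.16, -7, 0, 0, 0, 0], [15, 0.2, -8.8, 0, 0, 0, 0], [15, 0.24, -10.6, 0, 0, 0, 0], [15, 0.28, -12.4, 0, 0, 0, 0], [15, 0.32, -14.2, 0, 0, 0, 0], [15, 0.36, -16, 0, 0, 0, 0], [15, 0.4, -17.6, 0, 0, 0, 0], [15, 0.44, -18.8, 0, 0, 0, 0], [15, 0.48, -19.6, 0, 0, 0, 0], [15, 0.48, -20, 0, 0, 0, 0], [15, 0.48, -20.24, 0, 0, 0, 0], [15, 0.48, -20.24, 0, 0, 0, 0], [15, 0.48, -20.24, 0, 0, 0, 0], [15, 0.48, -20.24, 0, 0, 0, 0]]}'
python3 - <<'E'
from st import *
togo([502.4,217.4,195])
for n in("side","top"): cv2.imwrite(f"pics/{n}4.png",r.get_image(n)[:,:,::-1])
s=cv2.imread("pics/side4.png")[230:380,205:355];t=cv2.imread("pics/top4.png")[230:350,145:265]
cv2.imwrite("pics/v4.png",np.hstack([cv2.resize(s,(400,400),interpolation=2),cv2.resize(t,(400,400),interpolation=2)]))
E
```

```text
time_s: 14.85
tool_pos: [502.2, 217.5, 227.0]
orientation: [3.131, 0.254, 0.0]
ft_force: [0.5, 0.1, -1.6]
grip_width: 21.1
finger_force: 59.0
14.85 p [502.18 217.47 227.03] yaw 0.162 f xyc 0.5304837488190208 0.03146681608243716 -1.597578278257119 w 21.1 ff 59.0
tool delta [ 0.21  0.11 32.03]
```

View pics/v4.png

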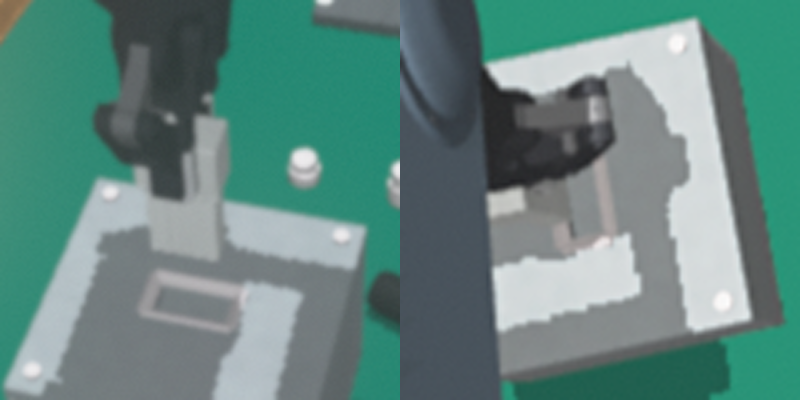

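The part hangs upright over the slot. In the side crop the foot's near edge runs from (150,252) to (219,260). I check where that puts the foot relative to the slot.

Run:
```python
from st import *
S=lambda p:(np.array(p,float)+.5)/(400/150)-.5+[205,230]
x=np.array([.987,.162,0]);y=np.array([-.162,.987,0])
q=plane("side",S([[150,252],[219,260]]),157);print(q,q.mean(0)-7*y,np.linalg.norm(q[0]-q[1]))
c=np.array([502.2,217.5,157]);print("expected px in crop",(proj("side",[c+17*x+7*y,c-17*x+7*y])-[205,230]+.5)*400/150-.5)
c=np.array([502.4,217.4,115]);print("lip outer exp",(proj("side",[c+24*x-13*y,c-24*x-13*y,c-24*x+13*y,c+24*x+13*y])-[205,230]+.5)*400/150-.5)
```

```text
[[517.5601159  229.24677689 157.        ]
 [484.6545118  220.75207828 157.        ]] [502.24131385 218.09042758 157.        ] 33.98438885473067
expected px in crop [[151.43148259 248.73904089]
 [218.89345521 261.58612221]]
lip outer exp [[155.71061778 269.19179195]
 [245.96404267 286.60221597]
 [232.29652353 327.14716   ]
 [140.05183274 308.85607585]]
```

Aligned to within about 1 mm. Now I lower it, watching the force.

To row units: 40 mm is 1.6, 36 mm is 1.44.

```bash
python3 drive.py '{"rows": [[15, 0, 0, 0.6, 0, 0, 0], [15, 0, 0, 1.12, 0, 0, 0], [15, 0, 0, 1.44, 0, 0, 0], [15, 0, 0, 1.6, 0, 0, 0], [15, 0, 0, 1.6, 0, 0, 0]]}'; python3 -c "
from st import *
st()"; python3 drive.py '{"rows": [[15, 0, 0, 0.08, 0, 0, 0], [15, 0, 0, 0.16, 0, 0, 0], [15, 0, 0, 0.16, 0, 0, 0]]}'; python3 -c "
from st import *
st()"
```

```text
time_s: 15.58
tool_pos: [502.0, 217.9, 186.7]
orientation: [3.131, 0.255, -0.001]
ft_force: [0.0, -0.6, -2.1]
grip_width: 20.7
finger_force: 59.0
15.57 p [501.97 217.95 186.72] yaw 0.1628 f xyc -0.08622370082679695 -0.5452828290661383 -2.082366781380929 w 20.7 ff 59.0
time_s: 15.95
tool_pos: [502.0, 217.9, 182.9]
orientation: [3.131, 0.255, -0.0]
ft_force: [0.4, 0.2, -1.2]
grip_width: 21.1
finger_force: 59.0
15.95 p [501.97 217.93 182.93] yaw 0.1628 f xyc 0.39538357686039377 0.1646255058362612 -1.160236817910325 w 21.1 ff 59.0
```

To row units: 3 mm is 0.12, 2 mm is 0.08.

```bash
python3 drive.py '{"rows": [[15, 0, 0, 0.08, 0, 0, 0], [15, 0, 0, 0.12, 0, 0, 0], [15, 0, 0, 0.12, 0, 0, 0]]}'; python3 -c "
from st import *
st()"; python3 drive.py '{"rows": [[15, 0, 0, 0.08, 0, 0, 0], [15, 0, 0, 0.12, 0, 0, 0], [15, 0, 0, 0.12, 0, 0, 0]]}'; python3 -c "
from st import *
st()"
```

```text
time_s: 16.32
tool_pos: [501.9, 217.9, 179.8]
orientation: [3.131, 0.255, -0.0]
ft_force: [0.8, -0.4, -1.3]
grip_width: 21.4
finger_force: 59.0
16.32 p [501.94 217.9  179.85] yaw 0.1628 f xyc 0.7308811176390102 -0.5172914036171467 -1.296061578258984 w 21.4 ff 59.0
time_s: 16.7
tool_pos: [501.9, 217.9, 176.8]
orientation: [3.131, 0.255, -0.0]
ft_force: [0.2, 0.5, -2.1]
grip_width: 21.3
finger_force: 59.0
16.7 p [501.95 217.92 176.85] yaw 0.1628 f xyc 0.2530421216286236 0.45037043637503715 -2.059467834685752 w 21.3 ff 59.0
```

```bash
python3 drive.py '{"rows": [[15, 0, 0, 0.12, 0, 0, 0], [15, 0, 0, 0.24, 0, 0, 0], [15, 0, 0, 0.4, 0, 0, 0], [15, 0, 0, 0.4, 0, 0, 0]]}'; python3 -c "
from st import *
st()"; python3 drive.py '{"rows": [[15, 0, 0, 0.16, 0, 0, 0], [15, 0, 0, 0.32, 0, 0, 0], [15, 0, 0, 0.48, 0, 0, 0], [15, 0, 0, 0.6, 0, 0, 0], [15, 0, 0, 0.68, 0, 0, 0], [15, 0, 0, 0.68, 0, 0, 0], [15, 0, 0, 0.68, 0, 0, 0]]}'
python3 - <<'E'
from st import *
st()
s=r.get_image("side")[230:380,205:355,::-1];cv2.imwrite("pics/v5.png",cv2.resize(s,(500,500),interpolation=2))
E
```

```text
time_s: 17.2
tool_pos: [501.7, 217.8, 166.4]
orientation: [3.131, 0.255, -0.002]
ft_force: [-0.6, -0.1, -0.8]
grip_width: 21.3
finger_force: 59.0
17.2 p [501.67 217.84 166.38] yaw 0.1628 f xyc -0.6002725720282396 -0.01030554423907107 -0.8096271459811583 w 21.3 ff 59.0
time_s: 18.08
tool_pos: [501.9, 217.9, 149.9]
orientation: [3.131, 0.256, -0.0]
ft_force: [-0.7, -1.0, -2.7]
grip_width: 21.3
finger_force: 58.8
18.07 p [501.92 217.87 149.89] yaw 0.1629 f xyc -0.8490119029820465 -0.9194261205699333 -2.743261902589814 w 21.3 ff 58.8
```

View pics/v5.png

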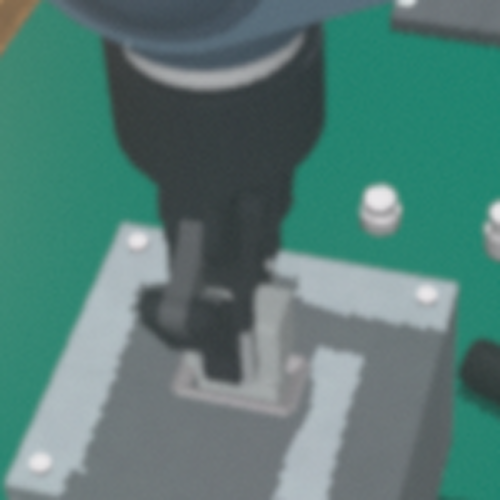

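The blade is in the slot at about (240,385), the head is clear above the lips, and the part is upright and gripped. Handing in.

```bash
python3 drive.py '{"rows": [[15, 0, 0, 0, 0, 0, 0], [15, 0, 0, 0, 0, 0, 0]]}'; python3 -c "
from cell import r
print(r.hand_in())"
```

```text
time_s: 18.38
tool_pos: [502.0, 217.8, 150.0]
orientation: [3.131, 0.255, -0.0]
ft_force: [-0.2, -1.0, -2.7]
grip_width: 21.4
finger_force: 58.8
the job is handed in; nothing more can be done
None
```

The part was pressed in the caliper at roughly 6 N (estimated from wrist readings of 7–9 N, which include the jaw's friction), then lowered about 30 mm through the hatch slot; I handed it in after 18.4 s, still gripped, upright and still, but the hand-in returned no verdict.

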